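# Load a calibration coupon under a spring clip

### The arm

A 6-joint arm with a two-finger parallel gripper is mounted at the origin on the work surface. World frame = base frame: x ahead of the robot, y to its left, z up, the work surface at z = 0. Lengths are in mm, angles in rad, forces in N, time in s.
With the tool pointing down it reaches from about 350 to 975 mm from the base axis. Payload 7.1 kg.
Tool frame: the origin (TCP) lies on the front face of the gripper's body, between the roots of the fingers; the fingertips stand 80 mm ahead of it and the grasp point (between the pads) lies 61 mm ahead of it (env.tips_ahead is the distance from the TCP to the fingertips, in mm); z points along the fingers, y is the direction in which the jaws open and shut (so a half turn about z gives the same grasp; the last joint's range is limited). The gripper opens to 88 mm and grips with 3 to 60 N. Pads are 20 mm wide; open, the fingers measure 115 mm over their backs; the gripper's body (75 mm by 178 mm) begins 61 mm behind the grasp point.
Start: joints at [1.108, 0.423, 1.63, -0, 1.089, -0.019], TCP at [268.327, 564.452, 302.675] pointing down, gripper open.
Joint ranges: [-3, 3], [-0.9, 2.11], [0.09, 2.58], [-1.31, 4.45], [0.11, 2.69], [-2.54, 2.54]. Speed limits (rad/s): [2.39, 2.39, 3.01, 3.14, 3.14, 3.14].

### API

Orientations are given as a unit quaternion [x, y, z, w].
In Python, from station import env, set_gripper, viewer, workorder gives the robot as it stands. Calls block until the motion is done:
- env.reach(position, orientation): joint-space move of the TCP to a pose.
- env.move_l(position, rot=None, rate=150, f_stop=None): straight line of the TCP; rot=None keeps the orientation; rate is the mean speed in mm/s. With f_stop (N) it stops when the force on the tool has changed by that much, and returns True; else False.
- env.move_joints(angles): joint-space move.
- set_gripper(opening): finger opening in mm; the grip force is fixed at half the most; returns when the fingers have stopped.
- env.hold(seconds).
- env.ik(position, orientation): joint angles nearest the present ones, or None.
- env.read_state(): the state.
- viewer.camera(name): name is "side" or "top" or "wrist"; returns the picture (480x640x3 uint8, blue, green, red); there is no depth.
- viewer.camera_params(name): a dict with "fx", "fy", "cx", "cy" (pixels), "pose" (4x4, takes a point from camera to world coordinates); the wrist camera has in their place "tool_from_camera" (4x4, takes a point from camera to tool coordinates, whose origin is the TCP and whose axes are the flange's). Camera axes: x right, y up, looking along -z (the intrinsics and any distortion apply to the point x, -y, -z); pixel columns grow to the right and rows downward; lengths in mm; the calibration is good to about 2 mm. A picture is of the moment at which its call begins: read the wrist's pose just before it. camera_params takes no time and is no camera call.
A pose or a line that the arm cannot do raises env.IKError and nothing moves.
- workorder.sign_off(): hands the job in, once; it reports no verdict.
The state is a dict: "time_s": time; "qpos": joint angles; "dq": joint speeds; "tau": joint torques, N m; "tool_pos": TCP position; "orientation": TCP orientation; "force": force on the tool from outside, world axes, zero at the start; "wrist_torque": the same for the moment, N m; "width": finger opening in mm.
Only numpy, scipy, OpenCV 4.12 (cv2) and the standard library are available. Lean on these libraries where they do the work, as an engineer would, in place of code of your own. Each camera call takes 0.05 s, during which the arm holds its last target. There are 200 camera calls.

### The job

On the scanning fixture, press the long tail of the spring clip down with one fingertip and hold it down while the other fingertip pushes the flat coupon along its track, beneath the clip's lip and fully home against the stop. Then let the clip spring back onto the coupon and move clear. Do not lift or carry the coupon, and leave the scanner, the screwdriver and the jar where they are.

Things in the scene. Friction and masses are not known exactly. Their poses are not given: they have to be found in the camera images.
- fixture: Dark metal base plate 200 x 138 x 12 mm, fixed to the table. Origin: on the table top, under the centre of the coupon's home place; x is the push direction, z up. Its top face, the bed, is 12 mm up; it spans x -148 to +52, y -45 to +93 mm. Rails 5 mm high on the bed, inner faces at y = +-26 mm. Two hinge cheeks, 20 mm high on the bed, at x 0 and +34 mm, y 33 to 43 mm.
- stop_face (a point): Middle of the face of the steel stop (10 mm high, 44 mm wide) at the end of the track, 30 mm in +x from the fixture's origin, 17 mm above the table.
- coupon: Loose flat aluminium coupon with round scanner targets, 60 mm long (x), 50 wide, 6 thick, about 0.2 kg, with an upstanding rear edge. Origin: centre of its underside. It starts on the bed between the rails, lined up with the fixture, 45 to 70 mm short of home. Home, its front touches the stop and its origin is at x 0, y 0, z 12 mm in the fixture's frame.
- rear_edge (a point): Top of the rear face of the coupon's upstanding rear edge, mid-width: 30 mm behind (-x) and 28 mm above the coupon's origin, so 40 mm above the table. The edge is 50 mm wide and 4 mm thick; the coupon is pushed on this face.
- clip (a joint): Angle of the spring clip, a steel rocker hinged on a line along the fixture's x at y = +38 mm, 26 mm above the table. 0 is shut; grows as its tail is pressed down, to 0.36 rad; springs back by itself. 0.20 to 0.32 rad lets the coupon pass under; on the loaded coupon it rests at about 0.12 rad.
- clip_lip (a point): Middle of the underside of the clip's lip (24 mm long, fixture x +5 to +29 mm, 7 mm wide), which hangs over the middle of the track. Shut, it is 1.5 mm above the bed and blocks the coupon; it rises about 36 mm per rad.
- clip_tail (a point): On the upper face of the clip's tail, mid-width, at fixture x -60, y +65 mm. The tail is a flat bar along x, from -120 to +30 mm, 28 mm wide (y +52 to +79): a finger can slide along it while pressing. Shut, it slopes up outwards and this point is 34 mm above the table; at 0.25 rad it is level, top face 27.5 mm above the table. Takes 5 N at first, 12 N at the limit.
- scanner: Bystander: handheld scanner lying down, white heads and black grip, about 185 x 120 x 60 mm. Origin: near the middle of its underside.
- driver: Bystander: screwdriver lying on the table, about 0.2 m long. Origin: at its underside.
- pot: Bystander: closed jar, 48 mm diameter, 60 mm high. Origin: centre of its underside.
Not all that is in view belongs to the job. Leave any green or turquoise look-alike of the fixture alone.

How it is judged (in metres and radians):
On the way, in this order (a step that is already met when the one before it is completed fails the run):
1. a fingertip presses the clip's tail down while the coupon is still in front of the lip (value of joint clip above 0.14 rad and contact force between the fingers and clip above 0.5 N and x of coupon in the frame of fixture below -0.018 m), for 0.1 s.
2. with the clip held down by a finger, a finger pushes the coupon in under the lip (value of joint clip above 0.13 rad and contact force between the fingers and clip above 0.5 N and contact force between the fingers and coupon above 0.05 N and x of coupon in the frame of fixture above -0.01 m).
At the end, for the whole second after the job is handed in: The coupon lies flat on the bed within 3 mm of home against the stop, at rest, with the released clip's lip pressing on it (joint 0.08 to 0.16 rad, over 0.5 N) (x of coupon in the frame of fixture between -0.003 and 0.003 m and y of coupon in the frame of fixture between -0.003 and 0.003 m and z of coupon in the frame of fixture below 0.014 m and angle between coupon's own z axis and vertical below 0.05 rad and value of joint clip between 0.08 and 0.16 rad and contact force between clip and coupon above 0.5 N and linear speed of coupon below 0.01 m/s); the robot touches nothing.
It fails at once if the coupon is lifted more than 6 mm off the bed or tipped by more than 0.2 rad (z of coupon in the frame of fixture above 0.018 m or angle between coupon's own z axis and vertical above 0.2 rad).
It fails at once if a bystander is moved by more than 20 mm (distance of any of scanner, driver, pot from where it was at the start of the episode above 0.02 m).
It also fails if it takes over 35 s, if anything falls off the work surface, if the arm or the gripper's body presses on something with over 40 N, if the wrist force passes 120 N, or if a joint passes its speed limit or range.

## Working session

There is one attempt and no reset: what is moved stays moved. The work goes in short steps, each a Python script; the robot and the scene stay as the last script left them, time stands still between calls to the robot, and variables do not carry over. Pictures are saved under pics/ and viewed, about 8 in all and at most 12, crops included, and the job is handed in when it is done.

```bash
ls; mkdir -p pics; python3 - <<'E'
from station import env, viewer
import cv2
print(env.read_state())
for n in ("top","side","wrist"):
    p=viewer.camera_params(n); print(n,p)
for n in ("top","side"):
    cv2.imwrite(f"pics/{n}0.png",viewer.camera(n))
cv2.imwrite("pics/wrist0.png",viewer.camera("wrist"))
E
```

```text
pics
{'time_s': 0.0, 'qpos': array([ 1.10799017e+00,  4.23822050e-01,  1.63064730e+00,  3.12373167e-05,
        1.08858683e+00, -1.90408447e-02]), 'dq': array([-1.26463762e-03, -6.98161298e-04,  1.80569673e-03,  6.33504364e-04,
       -5.29421160e-05,  5.18900946e-04]), 'tau': array([-4.02319085e-03, -5.44641852e+01, -2.73655897e+01,  6.40942482e-02,
        2.29483692e-02, -8.74403918e-05]), 'tool_pos': array([268.15006085, 564.09850886, 301.93011166]), 'orientation': array([ 2.20073532e-01,  9.75483011e-01, -7.07329297e-04, -1.88031574e-04]), 'force': array([-0.09580009,  0.57471103, -0.20909155]), 'wrist_torque': array([ 0.04112427,  0.01760098, -0.01140956]), 'width': 87.97465727476028}
top {'fx': 576.2071397571316, 'fy': 576.2071397571316, 'cx': 331.06874710799366, 'cy': 231.31183068458506, 'pose': array([[-1.26834057e-02,  9.95764909e-01, -9.10569960e-02,
         4.20094330e+02],
       [-9.99918116e-01, -1.24757991e-02,  2.84881050e-03,
         8.43928879e+01],
       [ 1.70073674e-03,  9.10856726e-02,  9.95841608e-01,
         1.49189641e+03],
       [ 0.00000000e+00,  0.00
[... 283 characters left out ...]
 7.00876376e-01, -5.53927223e-01,
        -6.82018502e+02],
       [ 1.64381787e-02,  6.26442900e-01,  7.79293962e-01,
         1.09785376e+03],
       [ 0.00000000e+00,  0.00000000e+00,  0.00000000e+00,
         1.00000000e+00]])}
wrist {'fx': 391.875773532573, 'fy': 391.875773532573, 'cx': 320.15897374232713, 'cy': 245.54160692005112, 'tool_from_camera': array([[-1.47165678e-04,  9.53449452e-01,  3.01552851e-01,
         8.26464084e+01],
       [ 9.99999835e-01, -2.72406439e-05,  5.74155510e-04,
        -1.32809092e+00],
       [ 5.55642750e-04,  3.01552885e-01, -9.53449290e-01,
        -8.20885086e+01],
       [ 0.00000000e+00,  0.00000000e+00,  0.00000000e+00,
         1.00000000e+00]])}
```

View pics/top0.png

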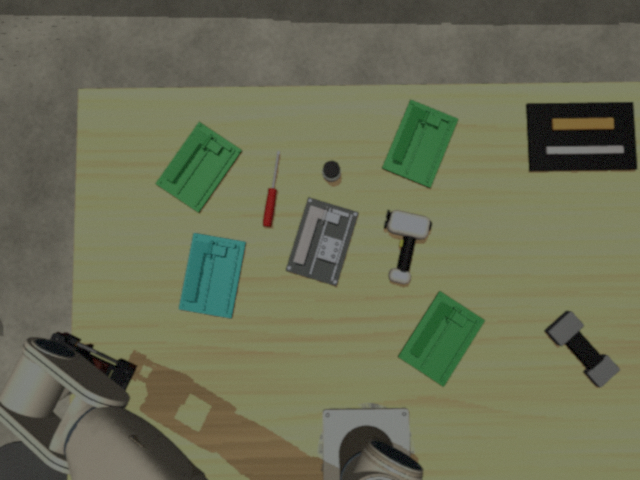

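The top view shows the dark fixture centred near (322,243), with push direction up and slightly right and the tail on its left. The scanner is at (408,245), the screwdriver at (272,195) and the jar at (332,171). I'll enlarge the fixture.

```bash
python3 - <<'E'
import cv2, numpy as np
a=cv2.imread("pics/top0.png")[190:295,260:400]
cv2.imwrite("pics/topc.png",cv2.resize(a,None,fx=5.7,fy=5.7,interpolation=cv2.INTER_CUBIC))
E
```

```text
(no output)
```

View pics/topc.png

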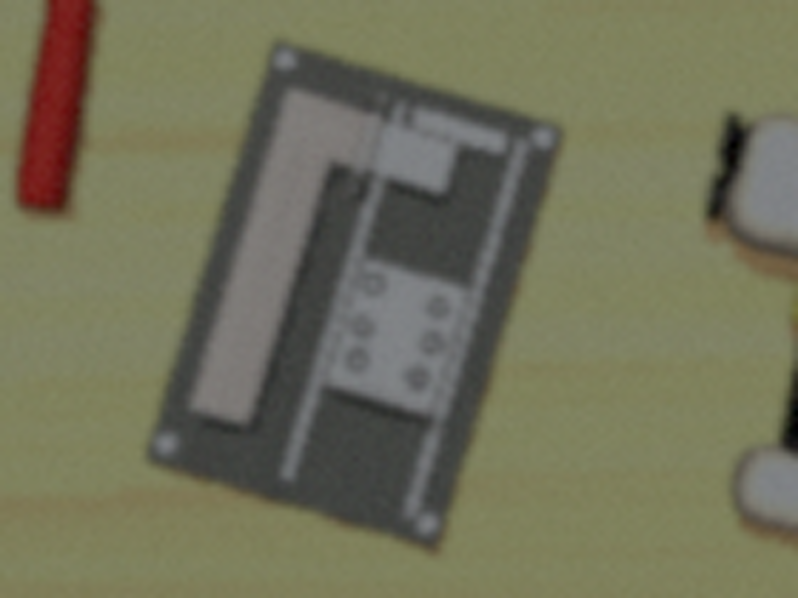

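View pics/side0.png

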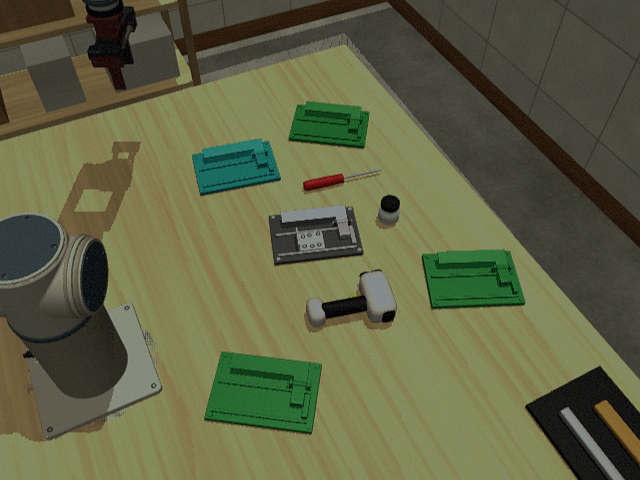

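Crop: plate corners are TL (277,40), TR (565,130), BL (148,458) and BR (438,550). The coupon's front edge is near y≈265–290 and its rear near (330–432, 388–415). The side view confirms the layout, with the tail on the far side from the scanner. Next I fit the pose and go to hover with the wrist camera.

```bash
cat > h.py <<'E'
import numpy as np, cv2
from scipy.spatial.transform import Rotation as R
from scipy.optimize import least_squares
from station import env, set_gripper, viewer, workorder
def cam(name, st=None):
    p=viewer.camera_params(name)
    if name=="wrist":
        T=np.eye(4); T[:3,:3]=R.from_quat(st["orientation"]).as_matrix(); T[:3,3]=st["tool_pos"]
        P=T@p["tool_from_camera"]
    else: P=p["pose"]
    return p,P
def ray(c,uv,z):
    p,P=c
    d=P[:3,:3]@np.array([(uv[0]-p["cx"])/p["fx"],-(uv[1]-p["cy"])/p["fy"],-1])
    return P[:3,3]+d*(z-P[2,3])/d[2]
def project(c,X):
    p,P=c; q=(np.atleast_2d(X)-P[:3,3])@P[:3,:3]
    return np.c_[p["cx"]-p["fx"]*q[:,0]/q[:,2], p["cy"]+p["fy"]*q[:,1]/q[:,2]]
def f2w(f,X): # f=(x,y,yaw)
    X=np.atleast_2d(np.array(X,float)); c,s=np.cos(f[2]),np.sin(f[2])
    return np.c_[f[0]+c*X[:,0]-s*X[:,1], f[1]+s*X[:,0]+c*X[:,1], X[:,2]]
def fit(c,pts,uv,f0):
    r=least_squares(lambda f:(project(c,f2w(f,pts))-uv).ravel(),f0,x_scale=[100,100,1])
    return r.x,np.sqrt(np.mean(r.fun**2))
def quat(yaw,flip=0): # tool y along +-fixture y, pointing down
    c,s=np.cos(yaw),np.sin(yaw); k=-1 if flip else 1
    x=np.array([c,s,0])*k; z=np.array([0,0,-1.]); y=np.cross(z,x)
    return R.from_matrix(np.c_[x,y,z]).as_quat()
E
python3 - <<'E'
from h import *
c=cam("top")
to=lambda q: np.array(q)/5.7+[260,190]
uv=to([(277,40),(565,130),(148,458),(438,550)])
pts=[(52,93,12),(52,-45,12),(-148,93,12),(-148,-45,12)]
w=np.array([ray(c,u,12) for u in uv])
print(np.linalg.norm(w[0]-w[1]),np.linalg.norm(w[0]-w[2]),np.linalg.norm(w[1]-w[3]))
f,e=fit(c,pts,uv,[w[:,0].mean(),w[:,1].mean(),0.]); print(f,e)
np.save("f.npy",f)
cf=ray(c,to((417,278)),18); 
s=np.array([np.cos(f[2]),np.sin(f[2])]); print("coupon front fx",(cf[:2]-f[:2])@s)
for fl in (0,1):
    print(fl,env.ik(f2w(f,[-60,20,330])[0],quat(f[2],fl)),env.ik(f2w(f,[-100,32,108])[0],quat(f[2],fl)))
E
```

```text
137.17868995045473 198.24263586705436 198.35706928780166
[ 5.67873360e+02  6.45860959e+01 -3.10767009e-01] 0.32549497219695317
coupon front fx -33.951149567376106
0 [ 1.72204940e-01  2.45937274e-01  1.82081264e+00 -4.44089210e-16
  1.07484274e+00  2.05376828e+00] [ 2.30875559e-01  5.65972874e-01  2.00557414e+00 -4.44089210e-16
  5.70045641e-01  2.11243889e+00]
1 [ 1.72204940e-01  2.45937274e-01  1.82081264e+00 -4.44089210e-16
  1.07484274e+00 -1.08782438e+00] [ 2.30875559e-01  5.65972874e-01  2.00557414e+00 -4.44089210e-16
  5.70045641e-01 -1.02915376e+00]
```

```bash
python3 - <<'E'
from h import *
f=np.load("f.npy")
env.reach(f2w(f,[-90,25,300])[0],quat(f[2],1)); set_gripper(51.5); env.hold(.3)
st=env.read_state(); im=viewer.camera("wrist"); print(st["time_s"],st["tool_pos"],st["orientation"],st["force"],st["width"])
np.savez("w1.npz",p=st["tool_pos"],o=st["orientation"])
cv2.imwrite("pics/w1.png",im)
c=cam("wrist",st); print(project(c,f2w(f,[(52,93,12),(52,-45,12),(-148,93,12),(-148,-45,12),(-94,0,40)])).round())
cv2.imwrite("pics/w1c.png",cv2.resize(im,(800,600),interpolation=cv2.INTER_CUBIC))
E
```

```text
3.0 [489.84094646 115.89960018 299.99873892] [1.54760375e-01 9.87952036e-01 2.64570674e-07 1.32678461e-05] [ 0.01471456 -0.74355265 -1.17524098] 51.54061814075271
[[385. 341.]
 [256. 341.]
 [396. 150.]
 [246. 150.]
 [294. 214.]]
```

View pics/w1c.png

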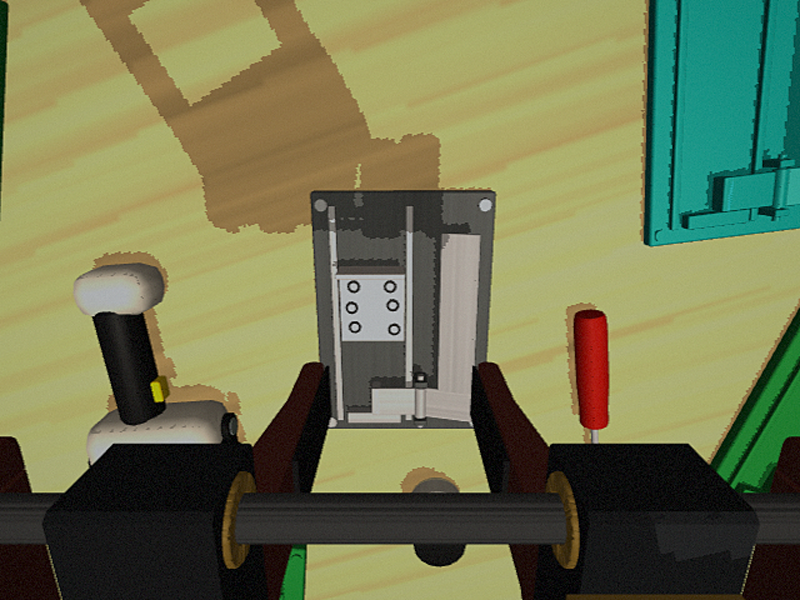

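The wrist view shows the fixture between the fingers, with its rear corners at about (311,191) and (496,190). The coupon spans (337–405, 268–341), and the tail is the right bar, x 442–480. I'll enlarge it for a closer fit.

```bash
python3 - <<'E'
import cv2
a=cv2.imread("pics/w1.png")[145:350,240:405]
cv2.imwrite("pics/w1d.png",cv2.resize(a,None,fx=2.9*1,fy=2.9,interpolation=cv2.INTER_CUBIC))
E
```

```text
(no output)
```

View pics/w1d.png

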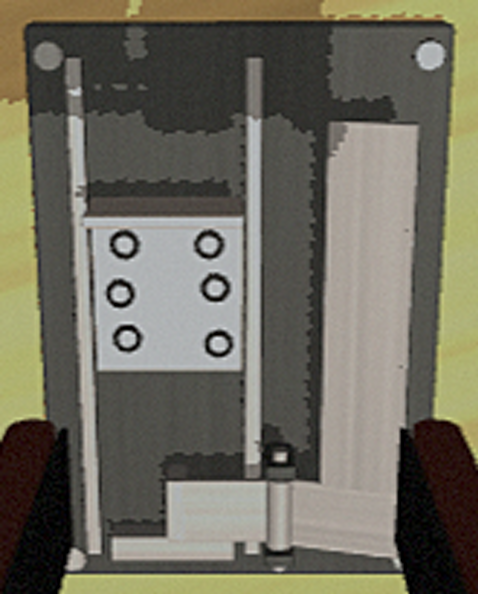

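```bash
python3 - <<'E'
from h import *
f=np.load("f.npy"); d=np.load("w1.npz"); st=dict(tool_pos=d["p"],orientation=d["o"]); c=cam("wrist",st)
to=lambda q: (np.array(q,float)+.0)/2.9+[240,145]
uv=to([(26,22),(453,26),(52,573)]); pts=[(52,93,12),(52,-45,12),(-148,93,12),(-148,-45,12)]
pts=[(-148,-45,12),(-148,93,12),(52,-45,12)]
g,e=fit(c,pts,uv,f); print(f,g,e,c and (project(c,f2w(g,pts))-uv).round(1).tolist())
def infix(f,w): s,c_=np.sin(f[2]),np.cos(f[2]); q=w[:2]-f[:2]; return np.array([c_*q[0]+s*q[1],-s*q[0]+c_*q[1]]).round(1)
for n,q,z in [("rearL",(83,216),40),("rearR",(244,215),40),("front",(170,371),18),("tail0",(328,122),36),("tail1",(418,126),36),("stop",(175,537),22)]:
    print(n,infix(f,ray(c,to(q),z)),infix(g,ray(c,to(q),z)))
np.save("g.npy",g)
E
```

```text
[ 5.67873360e+02  6.45860959e+01 -3.10767009e-01] [ 5.70808990e+02  6.48295354e+01 -3.15523487e-01] 0.84201056942108 [[-1.0, 0.1], [1.5, -0.5], [-0.5, 0.7]]
rearL [-89.1 -22.8] [-91.8 -24.4]
rearR [-89.5  27. ] [-92.3  25.4]
front [-29.1   1.9] [-31.8   0.6]
tail0 [-117.6   52.5] [-120.6   50.8]
tail1 [-116.4   80. ] [-119.5   78.3]
stop [32.9  2.9] [30.1  1.9]
```

The fit is consistent: coupon width about 49.8 mm, stop at 30 mm, tail end at −120 mm. The coupon origin is at x ≈ −62. Now press the tail.

```bash
python3 - <<'E'
from h import *
g=np.load("g.npy"); q=quat(g[2],1)
P=lambda x,z:f2w(g,[x,32.5,z])[0]
env.reach(P(-110,150),q); env.move_l(P(-110,128),rate=80); env.hold(.2)
hit=env.move_l(P(-110,107.5),rate=25,f_stop=3); s=env.read_state(); print(hit,s["tool_pos"],s["force"],s["width"])
env.move_l(P(-110,107),rate=25); env.hold(.3); s=env.read_state(); print(s["time_s"],s["tool_pos"],s["force"],s["wrist_torque"],s["width"])
im=viewer.camera("wrist"); cv2.imwrite("pics/w2.png",cv2.resize(im,(800,600)))
E
```

```text
True [476.35066157 130.02980847 112.93533783] [-0.24662238  1.35753093  5.01970111] 51.8417674383516
5.6333 [476.68496761 130.4793823  107.61982978] [-2.11287787  3.94063939 11.23325345] [1.06923966 0.39411899 0.14493486] 51.609139839752785
```

View pics/w2.png

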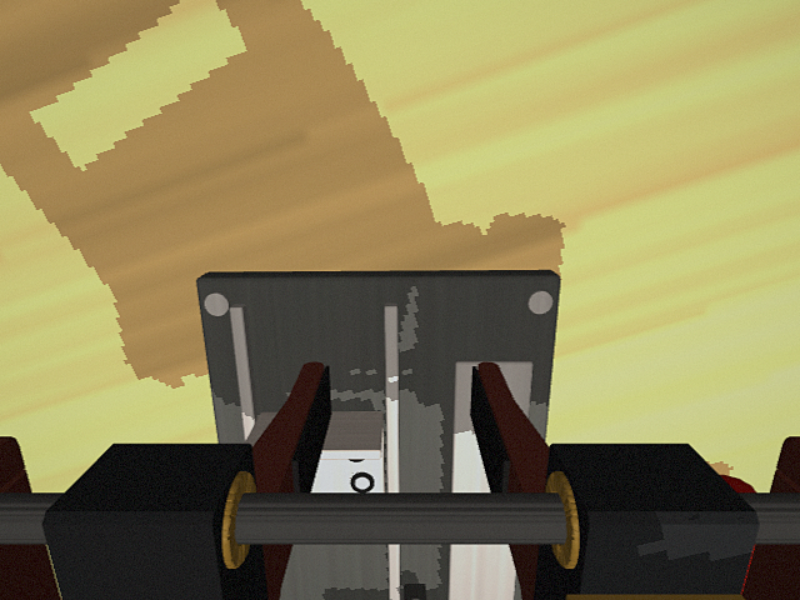

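Right finger is on the tail and left finger is behind the coupon, over mid-track. Pressed about 6–7 mm with a plausible force. Now push.

```bash
python3 - <<'E'
from h import *
g=np.load("g.npy")
c,s_=np.cos(g[2]),np.sin(g[2])
def show(t):
    s=env.read_state(); d=s["tool_pos"][:2]-g[:2]; F=s["force"]
    print(t,round(s["time_s"],2),"fx,fy,z",(d@[c,s_]).round(1),(d@[-s_,c]).round(1),s["tool_pos"][2].round(2),"F",(F[:2]@[c,s_]).round(1),(F[:2]@[-s_,c]).round(1),F[2].round(1),s["width"].round(2))
P=lambda x,z:f2w(g,[x,32.5,z])[0]
show("0")
for x in (-95,-80,-65,-50):
    h=env.move_l(P(x,107),rate=30,f_stop=18); show((x,h))
    if h: break
else:
    h=env.move_l(P(-34,107),rate=20,f_stop=15); show(("home",h)); env.hold(.2); show("held")
im=viewer.camera("top")[190:295,260:400]; cv2.imwrite("pics/t3.png",cv2.resize(im,None,fx=5.7,fy=5.7,interpolation=cv2.INTER_CUBIC))
E
```

```text
Traceback (most recent call last):
AttributeError: 'float' object has no attribute 'round'
```

```bash
cat >> h.py <<'E'
g=np.load("g.npy")
def show(t):
    s=env.read_state(); c,s_=np.cos(g[2]),np.sin(g[2]); M=np.array([[c,s_],[-s_,c]])
    print(t,round(s["time_s"],2),"fix",(M@(s["tool_pos"][:2]-g[:2])).round(1),round(float(s["tool_pos"][2]),2),"F",(M@s["force"][:2]).round(1),round(float(s["force"][2]),1),round(float(s["width"]),2))
P=lambda x,z:f2w(g,[x,32.5,z])[0]
E
python3 - <<'E'
from h import *
show("0")
for x in (-95,-80,-65,-50):
    h=env.move_l(P(x,107),rate=30,f_stop=18); show((x,h))
    if h: break
else:
    h=env.move_l(P(-34,107),rate=20,f_stop=15); show(("home",h)); env.hold(.2); show("held")
im=viewer.camera("top")[190:295,260:400]; cv2.imwrite("pics/t3.png",cv2.resize(im,None,fx=5.7,fy=5.7,interpolation=cv2.INTER_CUBIC))
E
```

```text
0 5.68 fix [-109.8   33.2] 107.63 F [-3.3  3.8] 11.2 51.53
(-95, False) 6.33 fix [-97.5  31.6] 106.92 F [-10.4  -1. ] 13.9 51.79
(-80, False) 6.98 fix [-82.6  31.5] 106.85 F [-9.5 -1.1] 13.5 51.6
(-65, False) 7.63 fix [-67.6  31.6] 106.91 F [-10.1  -2.3] 15.2 51.83
(-50, False) 8.28 fix [-52.5  31.6] 106.92 F [-10.5  -2.1] 12.9 51.07
('home', True) 8.94 fix [-41.   31.6] 107.27 F [-4.2 -0.4] 12.6 51.72
held 9.14 fix [-41.1  31.6] 107.46 F [-3.  -1.9] 12.7 51.63
```

```bash
python3 - <<'E'
from h import *
h=env.move_l(P(-34,107),rate=15,f_stop=22); show(h); env.hold(.3); show("held")
im=viewer.camera("top")[190:295,260:400]; cv2.imwrite("pics/t4.png",cv2.resize(im,None,fx=5.7,fy=5.7,interpolation=cv2.INTER_CUBIC))
E
```

```text
True 9.57 fix [-40.3  31.8] 107.55 F [-4.6 -0.4] 12.5 51.59
held 9.88 fix [-40.4  31.8] 107.77 F [-3.8  0. ] 11.8 51.6
```

View pics/t4.png

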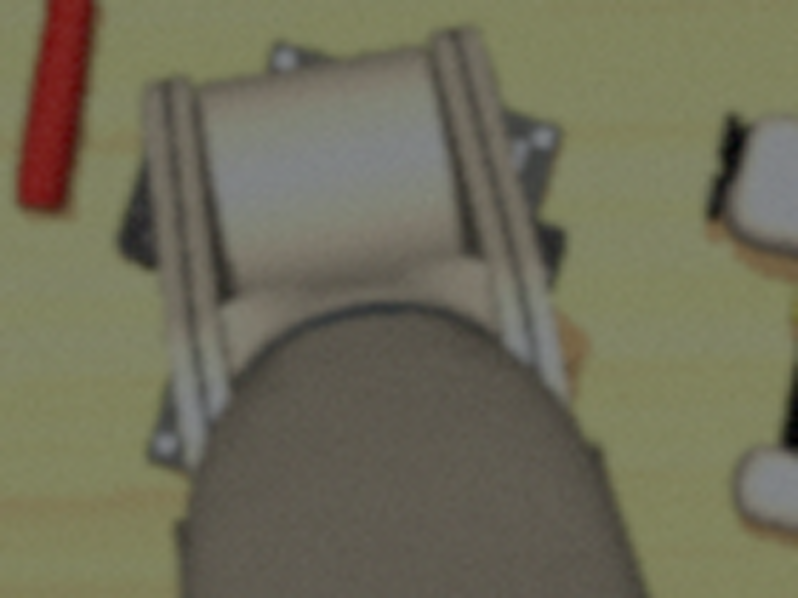

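The arm hides the fixture in the top view. I'll look from the side before releasing.

```bash
python3 - <<'E'
from h import *
im=viewer.camera("side")[190:280,255:375]; cv2.imwrite("pics/s5.png",cv2.resize(im,None,fx=6.5,fy=6.5,interpolation=cv2.INTER_CUBIC))
c=cam("side"); X=[(-30,-25,40),(-30,25,40),(30,-22,22),(30,22,22),(30,-25,18),(-148,-45,12),(52,-45,12)]
print(((project(c,f2w(g,X))-[255,190])*6.5).round())
E
```

```text
[[461. 336.]
 [440. 223.]
 [632. 342.]
 [610. 244.]
 [633. 356.]
 [124. 471.]
 [705. 405.]]
```

View pics/s5.png

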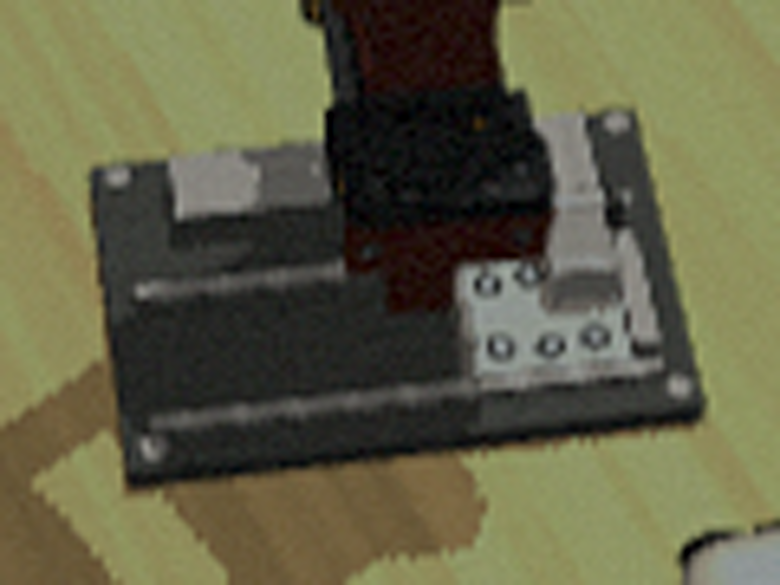

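The coupon's front edge meets the stop near (633,345) and lies under the lip, matching the predicted home corners (632,342) and (461,336). Now release: back off slightly, then lift.

```bash
python3 - <<'E'
from h import *
env.move_l(P(-42.5,107),rate=15); show("back")
env.move_l(P(-42.5,125),rate=25); show("up"); env.move_l(P(-60,200),rate=120); env.reach(P(-130,300),quat(g[2],1)); env.hold(.4); show("clear")
st=env.read_state(); im=viewer.camera("wrist")
cc=cam("wrist",st); X=[(-30,-25,40),(-30,25,40),(30,-22,22),(30,22,22),(30,-25,18),(-148,-45,12),(-148,93,12),(52,-45,12)]
q=project(cc,f2w(g,X)); lo=np.maximum(q.min(0)-15,0).astype(int); hi=(q.max(0)+15).astype(int)
a=im[lo[1]:hi[1],lo[0]:hi[0]]; k=min(800/a.shape[1],600/a.shape[0]); print(lo,k,((q-lo)*k).round())
cv2.imwrite("pics/w6.png",cv2.resize(a,None,fx=k,fy=k,interpolation=cv2.INTER_CUBIC))
im=viewer.camera("side")[190:280,255:375]; cv2.imwrite("pics/s6.png",cv2.resize(im,None,fx=6.5,fy=6.5,interpolation=cv2.INTER_CUBIC))
E
```

```text
back 10.28 fix [-41.2  32.5] 108.06 F [ 1.4 -4.8] 11.6 51.34
up 11.15 fix [-42.6  32.5] 124.87 F [0.3 0.4] -0.3 51.71
clear 12.9 fix [-129.8   32.3] 299.16 F [-0.3 -0.1] 0.1 51.6
[225 178] 2.857142857142857 [[109. 404.]
 [256. 404.]
 [131. 525.]
 [249. 525.]
 [124. 519.]
 [ 44.  44.]
 [460.  44.]
 [ 76. 560.]]
```

View pics/w6.png

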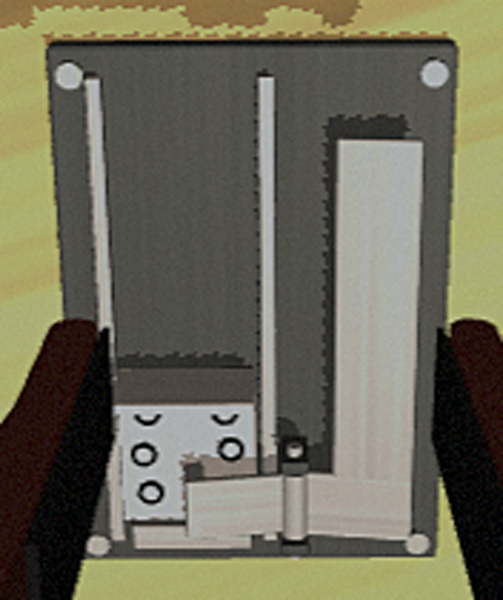

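View pics/s6.png

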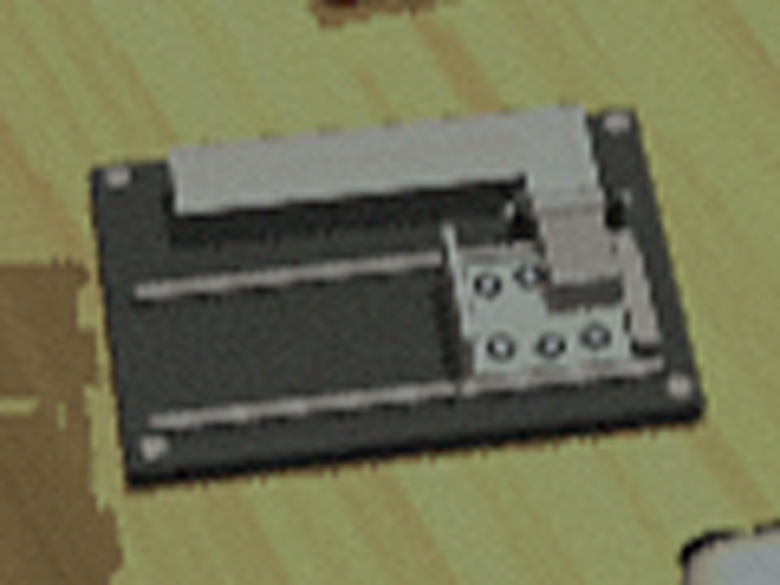

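Both views agree with home. In the wrist view the rear edge is at row 404 (predicted 404) and the front at about 520 (predicted 519). The clip's lip lies on the coupon, and the gripper is clear with no force on it.

```bash
python3 - <<'E'
from h import *
workorder.sign_off(); show("done")
E
```

```text
the job is handed in; nothing more can be done
the job is handed in; nothing more can be done
```

The coupon is home against the stop with the clip sprung back onto it, and I handed the job in at about 13 s. I pressed the tail down about 6–7 mm (about 12 N) with one fingertip. With it held down, the other fingertip pushed the coupon about 62 mm to the stop. I then backed off about 1.5 mm, lifted to release the clip and moved clear.

**Last checks:**
- **Coupon position:** in the final wrist picture the rear and front edges were within about 1 pixel (under 1 mm) of the predicted home rows. The final side picture also shows the coupon against the stop, flat between the rails.
- **Clip:** the lip lies on the coupon in both final pictures. I could not measure the clip angle or its force on the coupon directly.
- **Robot:** the tool force was about 0 N after moving clear, and the largest force I read during the job was about 20 N.
- **Bystanders:** the robot went nowhere near the scanner, screwdriver or jar, but I did not measure their positions again at the end.

**Disagreement:** the top-camera and wrist-camera fits of the fixture differed by about 3 mm. I used the wrist fit because it matched the given sizes, and the push ended within 1 mm of where it predicted.

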